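Hang the pail of lemons on the spring-arm scale

TASK

Weigh the lemons: pick up the small white pail by its wooden grip and hang it by its bail on the hook of the spring-arm scale. The pail's weight is unknown and the sprung arm sinks under it, so lower the pail slowly (a few centimetres a second at most), without bearing down, and let go only when the arm carries the whole weight and has settled: on release it must neither drop nor spring up. Keep the pail upright, leave it hanging still and clear of the worktop, and leave the other things on the worktop where they are.

Things in the scene. Friction and masses are not known exactly. Their poses are not given: they have to be found in the camera images.
- pail: white round pail with lemons fixed in it, 100 mm across, 60 mm high, mass unknown (0.2 to 0.85 kg). Origin: centre of its underside, z up. A rigid dark steel bail (8 mm bar) stands in its y-z plane: from the rim at y = -50 and 50 mm up to an apex 150 mm above the underside. The opening under it looks along the pail's x and is about 80 mm high. Alike when turned half round
- bail_apex (a point): centre of the bail's bar at its apex, on the pail's axis, 150 mm above the underside; axes as the pail's. This part comes to rest in the hook. The bail is a shallow inverted V here: it falls 12 mm over the first 26 mm to either side, so it centres itself on the hook
- pail_grip (a point): point on the pail's axis, 36 mm above bail_apex, in the upright wooden grip block fixed on the apex: 22 mm along the pail's x, 16 mm along its y, its top 22 mm above this point, its foot 32 mm below. Grasp it here from above across the 16 mm (closing along the pail's y). Axes as the pail's
- scale_stand: grey foot (124 mm round) with a steel column of the spring-arm scale, fixed to the worktop; origin at the centre of the foot's underside. On the column a head swivels about the vertical and carries the arm's pivot 210 mm above the worktop
- hook (a point): point in the hook at the arm's free end, 220 mm from the pivot, where the centre of the bail's bar rests when hung; moves with the arm. x points along the arm to the pivot, z up. The 8 mm hook bar has a 14 mm long trough; its red ball tip (12 mm) lies 25 mm towards -x, its top 24 mm above this point; towards +x it rises 9 mm. Pass the bail over the tip along +x, then lower it
- beam (a joint): sinking angle of the sprung arm, rad: about 0 unloaded (arm rising 0.22 rad towards the hook), growing as the hook sinks, lower stop 0.45. Soft: the hook sinks about 11 mm per newton hung on it; let go off balance it bobs for about a second. With the pail hung it balances between 0.1 and 0.41. It should never move faster than 0.42 rad/s (0.09 m/s at the hook) nor be pressed to the stop
- swivel (a joint): turn of the scale's head and arm about the vertical column, rad, anticlockwise from above; 0: the arm points along the stand's -x; light friction, about 0.6 N at the hook, stops at -0.6 and 0.6
- mug: pale mug with a handle, 86x122x96 mm, bystander; origin under its middle
- salt: salt grinder, 54 mm round, 136 mm high, bystander; origin under its centre
- pepper: pepper grinder, 54 mm round, 136 mm high, bystander; origin under its centre
- timer: white wind-up kitchen timer, 66 mm round, 60 mm high, bystander; origin under its centre
Not all that is in view belongs to the job. What is shaped like the pail but blue is not meant.

How it is judged:
By the outcome, as a careful person would: the job done as asked, in the order asked, and still so for the second after the job is handed in, with the robot touching nothing.
It also fails if it takes over 61 s, if anything falls off the work surface, if the arm or the gripper's body presses on something with over 40 N, if the wrist force passes 120 N, or if a joint passes its speed limit or range.

ROBOT

A 7-joint arm with a two-finger parallel gripper is mounted at the origin on a cart in front of the work surface, level with it; the furniture and walls round the work are solid. World frame = base frame: x ahead of the robot, y to its left, z up, the work surface at z = 0. Lengths are in m, angles in rad, forces in N, time in s.
With the tool pointing down it reaches from about 0.4 to 0.875 m from the base axis. Payload 19.3 kg.
Tool frame: the origin (TCP) lies between the finger pads; the fingertips stand 17 mm ahead of it and the grasp point (between the pads) lies 2 mm behind it (bot.finger_overhang is the distance from the TCP to the fingertips, in m); z points along the fingers, y is the line along which they close (so a half turn about z gives the same grasp; the last joint's range is limited). The gripper opens to 85 mm and grips with 20 to 120 N. Pads are 22 mm wide; open, the fingers measure 114 mm over their backs; the gripper's body (76 mm by 85 mm) begins 54 mm behind the grasp point. The pads swing forward as they close: fully open they stand 13 mm farther back than shut.
Start: joints at [-1.276, 0.521, -0.036, 1.599, 0.021, 1.021, -0.113], TCP at [0.223, 0.584, 0.248] pointing down, gripper open.
Joint ranges: [-2.91, 2.91], [-0.3, 2.13], [-1.5, 1.42], [0.17, 2.43], [-1.26, 4.41], [0.16, 1.93], [-2.52, 2.52]. Speed limits (rad/s): [1.89, 1.89, 2.39, 2.39, 3.01, 3.01, 3.01].

INTERFACE

Orientations are given as [roll, pitch, yaw] about the fixed x, y, z axes, in that order (R = Rz(yaw) Ry(pitch) Rx(roll)).
In Python, from workcell import observe, grab_frame, bot gives the robot as it stands.
- The arm moves only by the shell command python3 -m crank 'ROWS' [FORCE]. ROWS is a JSON object of lists of equal length, an entry for each row: "linear": the shift along the world's x, y, z each as a share of 0.25 m, from -1 to 1, a list of three; "delta_rot": the turn, a rotation vector about the world's x, y, z each as a share of 30 degrees, from -1 to 1, a list of three; "fingers": the opening, from -1 (shut) to 1 (fully open). In form: {"linear": [[dx, dy, dz], ...], "delta_rot": [[rx, ry, rz], ...], "fingers": [fingers, ...]}. A call has 1 to 5 rows; each row is the pose to reach, as a shift and turn from the pose commanded when the call began; what a row does not reach only later rows make up. A row lasts 1/10 s, in which the tool goes at most 50 mm and 8.59 degrees, less where a joint would pass 70% of its speed; a pose out of reach is approached as far as the arm can. A call with a number of a shift or a turn outside -1 to 1 is refused whole. A call with a gripper value outside its range is refused whole. The fingers move at their own pace and stop on an object; FORCE is the grip in N (left out, the last holds). Time passes only in rows, so rows that repeat a pose let the fingers close. It gives the time, the measured TCP pose, the force, the opening and the grip force at its end, in the units of the state.
- observe(): the state, without advancing time (a new reading comes with each control period).
- grab_frame(name): name is "scene" or "side" or "wrist"; returns a dict with "image" (384x512x3 uint8, red, green, blue), "mtx" (3x3 intrinsics, pixels), "xyz" and "orientation" of the camera in the world. Camera axes: x right, y down, z forward; pixel columns grow to the right and rows downward; lengths in m; the calibration is good to about 2 mm. The wrist camera is an equidistant fisheye: a pixel r from the principal point sees the ray r / f radians off the axis. A picture is of the moment at which its call begins. There is no depth.
- bot.job_done(): hands the job in; it is judged then, once.
The state is a dict: "clock": time; "qpos": joint angles; "qd": joint speeds; "joint_efforts": joint torques, N m; "position": TCP position; "tool_rot": TCP orientation; "force": force on the tool from outside, world axes, zero at the start; "moment": the same for the moment, N m; "grip_width": finger opening in m; "finger_force": force on a finger pad.
Only numpy, scipy, OpenCV 4.12 (cv2) and the standard library are available. Lean on these libraries where they do the work, as an engineer would, in place of code of your own. Each camera call takes 0.05 s, during which the arm holds its last target. There are 200 camera calls.

## Working session

There is one attempt and no reset: what is moved stays moved. The work goes in short steps, Python scripts to look and compute and a shell command to move; the robot and the scene stay as the last step left them, time stands still between calls to the robot, and variables do not carry over. Pictures are saved under pics/ and viewed, at most 10 in all, crops included, and the job is handed in when it is done.

```bash
mkdir -p pics; cat > h.py <<'E'
import numpy as np, cv2
from scipy.spatial.transform import Rotation as R
from workcell import observe, grab_frame, bot
def ray(f,u,v):
    K=np.array(f["mtx"]); o=np.array(f["orientation"])
    M=o if o.shape==(3,3) else R.from_euler('xyz',o).as_matrix()
    return np.array(f["xyz"]), M@(lambda d:d/np.linalg.norm(d))(np.linalg.solve(K,[u,v,1.]))
def onz(f,u,v,z):
    c,d=ray(f,u,v); return c+d*(z-c[2])/d[2]
def tri(f1,p1,f2,p2):
    c1,d1=ray(f1,*p1); c2,d2=ray(f2,*p2)
    s=np.linalg.lstsq(np.c_[d1,-d2],c2-c1,rcond=None)[0]
    a,b=c1+d1*s[0],c2+d2*s[1]; return (a+b)/2, np.linalg.norm(a-b)
def proj(f,P):
    K=np.array(f["mtx"]); M=R.from_euler('xyz',f["orientation"]).as_matrix()
    q=K@(M.T@(np.array(P)-f["xyz"])); return q[:2]/q[2]
def save(f,name): cv2.imwrite(name,cv2.cvtColor(f["image"],cv2.COLOR_RGB2BGR))
E
python3 - <<'E'
from h import *
for n in ("scene","side"):
    f=grab_frame(n); save(f,f"pics/{n}0.png"); print(n,f["mtx"],f["xyz"],f["orientation"])
a=cv2.imread("pics/scene0.png");b=cv2.imread("pics/side0.png")
print(observe())
E
```

```text
scene [[445.0096042    0.         255.11678626]
 [  0.         445.0096042  187.49250139]
 [  0.           0.           1.        ]] [0.18942662 1.55492993 0.97364231] [-1.98799313  0.0059158  -2.94868799]
side [[484.85186633   0.         257.64931439]
 [  0.         484.85186633 181.89018967]
 [  0.           0.           1.        ]] [-0.80802857 -0.70548186  1.29269869] [-2.22665616 -0.01337053 -1.19044484]
{'clock': 0.1, 'qpos': array([-1.27621481,  0.52197616, -0.03631005,  1.59993104,  0.02121143,
        1.02113394, -0.11280244]), 'qd': array([-1.23950391e-03, -1.70359162e-03,  1.16264858e-03, -1.79533935e-03,
       -7.99885508e-05, -1.74002630e-04,  1.87122948e-03]), 'joint_efforts': array([ 2.27145712e-03, -9.28482342e+01,  1.98373005e+00, -3.70527577e+01,
        1.81461847e-02,  5.22025191e-03,  1.33558990e-05]), 'position': array([0.22290638, 0.58359078, 0.24777708]), 'tool_rot': array([-3.14053353e+00,  9.36651097e-05,  2.77678832e+00]), 'force': array([-0.87827688, -0.03158914, -0.31098964]), 'moment': array([ 0.01805418, -0.02067049, -0.02820004]), 'finger_force': 0.0, 'grip_width': 0.08554124943985979}
```

View pics/scene0.png

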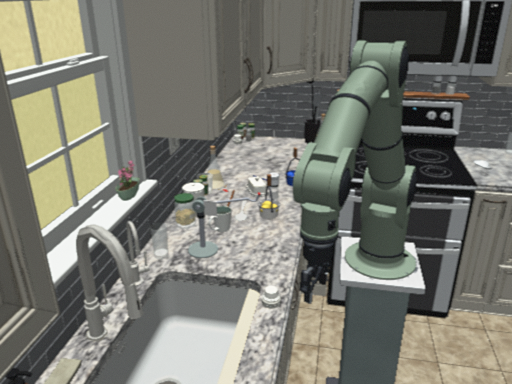

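View pics/side0.png

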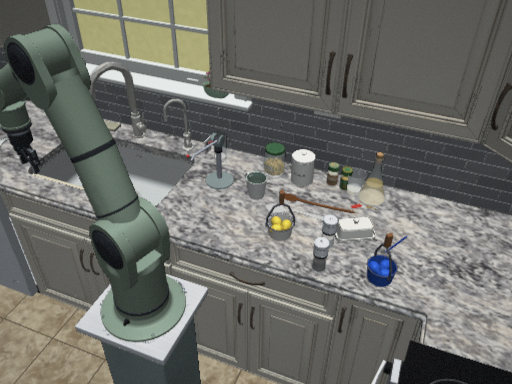

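The side view shows two pail-shaped things: one with lemons at about (281,222) and a blue one at (381,268). The one with lemons fits the description. The stand's foot is at (219,180), and its arm runs left to a red tip at about (187,155). I'll enlarge both to confirm.

```bash
python3 - <<'E'
import cv2,numpy as np
a=cv2.imread("pics/side0.png")[115:290,170:420];b=cv2.imread("pics/scene0.png")[165:310,170:320]
a=cv2.resize(a,None,fx=3.2,fy=3.2,interpolation=cv2.INTER_CUBIC);cv2.imwrite("pics/a.png",a)
b=cv2.resize(b,None,fx=4,fy=4,interpolation=cv2.INTER_CUBIC);cv2.imwrite("pics/b.png",b)
E
```

```text
(no output)
```

View pics/a.png

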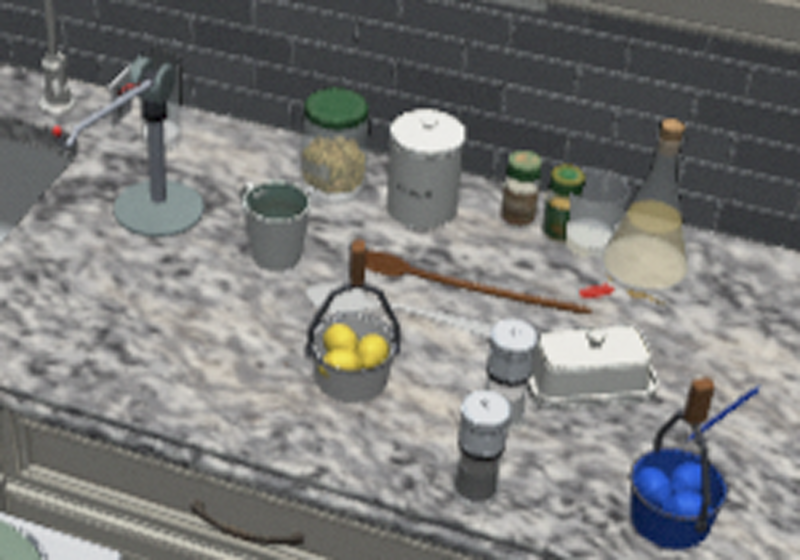

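View pics/b.png

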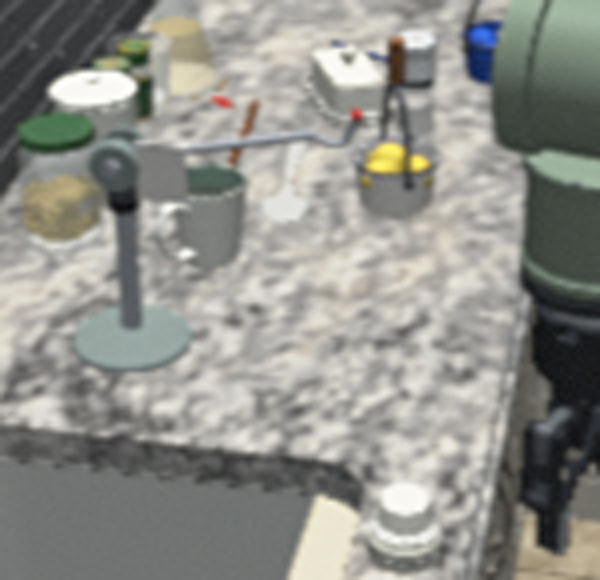

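The crops confirm the lemon pail, with its grip at (358,262) in the side crop and (397,62) in the scene crop. The red tip is at (57,131) and (356,115). I'll triangulate these.

```bash
cat > m.py <<'E'
from h import *
fa=grab_frame("side");fb=grab_frame("scene")
A=lambda x,y:(170+x/3.2-.3,115+y/3.2-.3); B=lambda x,y:(170+x/4-.3,165+y/4-.3)
for n,a,b in [("griptop",(358,244),(397,40)),("gripfoot",(358,281),(397,84)),("ball",(57,131),(356,115)),("hookbend",(72,140),(335,143)),("pivot",(152,90),(113,163)),("foot",(158,208),(132,338))]:
    p,e=tri(fa,A(*a),fb,B(*b)); print(n,p.round(3),e.round(4))
for n,a,z in [("foot",(158,208),.006),("bailL",(313,340),.06),("bailR",(397,345),.06),("pail rim c",(355,343),.06),("mug",(277,190),.096),("salt",(514,335),.136),("pepper",(485,408),.136)]:
    print(n,onz(fa,*A(*a),z).round(3))
for n,b,z in [("foot",(132,338),.006),("bail near",(410,183),.06),("bail far",(385,140),.06),("mug",(213,183),.096),("timer",(405,500),.06)]:
    print(n,onz(fb,*B(*b),z).round(3))
E
python3 m.py
```

```text
griptop [ 0.491 -0.294  0.207] 0.0002
gripfoot [ 0.492 -0.296  0.152] 0.0018
ball [0.47  0.068 0.278] 0.0016
hookbend [0.493 0.065 0.248] 0.0047
pivot [0.71  0.063 0.199] 0.0137
foot [0.705 0.062 0.004] 0.0028
foot [0.7   0.061 0.006]
bailL [ 0.476 -0.25   0.06 ]
bailR [ 0.505 -0.345  0.06 ]
pail rim c [ 0.49  -0.298  0.06 ]
mug [ 0.689 -0.118  0.096]
salt [ 0.49  -0.482  0.136]
pepper [ 0.367 -0.484  0.136]
foot [0.705 0.063 0.006]
bail near [ 0.464 -0.229  0.06 ]
bail far [ 0.512 -0.335  0.06 ]
mug [ 0.665 -0.12   0.096]
timer [0.377 0.349 0.06 ]
```

```bash

python3 -m crank '{"linear":[[0.5,-0.5,0.6],[0.5,-0.5,0.6],[0.5,-0.5,0.6],[0.5,-0.5,0.6],[0.5,-0.5,0.6]],"delta_rot":[[0,0,-1],[0,0,-1],[0,0,-1],[0,0,-1],[0,0,-1]],"fingers":[1,1,1,1,1]}' 40
python3 -m crank '{"linear":[[0.4,-0.9,0.1],[0.4,-0.9,0.1],[0.4,-0.9,0.1],[0.4,-0.9,0.1],[0.4,-0.9,0.1]],"delta_rot":[[0,0,-1],[0,0,-1],[0,0,-1],[0,0,-1],[0,0,-1]],"fingers":[1,1,1,1,1]}'
python3 -m crank '{"linear":[[0,-0.95,0],[0,-0.95,0],[0,-0.95,0],[0,-0.95,0],[0,-0.95,0]],"delta_rot":[[0,0,-1],[0,0,-1],[0,0,-1],[0,0,-1],[0,0,-1]],"fingers":[1,1,1,1,1]}'
```

```text
clock: 0.7
position: [0.3501, 0.4568, 0.4008]
tool_rot: [3.139, -0.0, 2.248]
force: [-0.2, 0.7, 0.1]
grip_width: 0.0852
finger_force: 0.0
clock: 1.2
position: [0.4484, 0.2317, 0.4237]
tool_rot: [3.141, -0.0, 1.726]
force: [1.3, 0.7, 0.3]
grip_width: 0.0851
finger_force: 0.0
clock: 1.7
position: [0.4474, -0.0066, 0.4235]
tool_rot: [3.141, -0.001, 1.201]
force: [0.5, 0.5, -0.5]
grip_width: 0.0854
finger_force: 0.0
```

```bash

python3 -m crank '{"linear":[[0.1,-0.95,0],[0.1,-0.95,0],[0.1,-0.95,0],[0.1,-0.95,0],[0.1,-0.95,0]],"delta_rot":[[0,0,-1],[0,0,-1],[0,0,-1],[0,0,-1],[0,0,-1]],"fingers":[1,1,1,1,1]}'
python3 -m crank '{"linear":[[0.07,-0.2,-0.4],[0.07,-0.2,-0.4],[0.07,-0.2,-0.4],[0.07,-0.2,-0.4],[0.07,-0.2,-0.4]],"delta_rot":[[0,0,-0.67],[0,0,-0.67],[0,0,-0.67],[0,0,-0.67],[0,0,-0.67]],"fingers":[1,1,1,1,1]}'
python3 - <<'E'
from h import *
f=grab_frame("wrist");save(f,"pics/w.png");print(f["mtx"],f["xyz"],f["orientation"],observe()["qpos"].round(2))
E
```

```text
clock: 2.2
position: [0.4726, -0.2438, 0.4233]
tool_rot: [3.141, 0.0, 0.678]
force: [0.7, 1.6, 0.4]
grip_width: 0.0855
finger_force: 0.0
clock: 2.7
position: [0.4908, -0.2908, 0.3247]
tool_rot: [3.141, -0.001, 0.335]
force: [-0.1, 0.5, 1.0]
grip_width: 0.0855
finger_force: 0.0
[[297.31863964   0.         256.20146309]
 [  0.         297.31863964 189.28373486]
 [  0.           0.           1.        ]] [ 0.55862018 -0.26616877  0.44994939] [ 2.86087620e+00 -6.94574496e-04 -1.23579083e+00] [-0.14  0.47  0.83  1.68 -0.38  1.16 -0.44]
```

View pics/w.png

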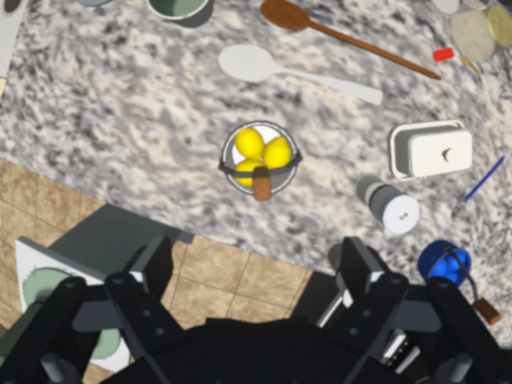

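The wrist view shows the pail's rim centred at about (259,157). The bail ends are at (222,163) and (299,157), and the brown grip runs from (260,172) to (262,197).

```bash
cat >> h.py <<'E'
def wray(f,u,v,z):
    K=np.array(f["mtx"]);a=np.array([(u-K[0,2])/K[0,0],(v-K[1,2])/K[1,1]]);t=np.linalg.norm(a)
    d=R.from_euler('xyz',f["orientation"]).as_matrix()@np.r_[a/t*np.sin(t),np.cos(t)]
    c=np.array(f["xyz"]);return c+d*(z-c[2])/d[2]
E
python3 - <<'E'
from h import *
f=grab_frame("wrist");im=cv2.cvtColor(f["image"],cv2.COLOR_RGB2HSV)
m=cv2.inRange(im[120:210,215:310],(5,120,50),(15,255,190))
n,l,s,c=cv2.connectedComponentsWithStats(m);i=1+s[1:,4].argmax();print(s[i]+[215,120,0,0,0],c[i]+[215,120])
a=wray(f,222,163,.065);b=wray(f,299,157,.065);print(a,b,np.linalg.norm(a-b),np.arctan2(*(a-b)[:2]))
for p,z in [((259,157),.06),((262,197),.208),((262,190),.208),(tuple(c[i]+[215,120]),.19)]: print(p,wray(f,*p,z).round(4))
E
```

```text
[253 176  18  25 362] [261.64364641 187.66298343]
[ 0.47357751 -0.24812633  0.065     ] [ 0.51480016 -0.34164693  0.065     ] 0.10220278472680817 -0.41516586255020127
(259, 157) [ 0.4963 -0.2921  0.06  ]
(262, 197) [ 0.4881 -0.2961  0.208 ]
(262, 190) [ 0.494 -0.294  0.208]
(np.float64(261.6436464088398), np.float64(187.66298342541438)) [ 0.4912 -0.2951  0.19  ]
```

```bash

python3 -m crank '{"linear":[[0.005,-0.014,-0.15],[0.005,-0.014,-0.3],[0.005,-0.014,-0.45],[0.005,-0.014,-0.555],[0.005,-0.014,-0.555]],"delta_rot":[[0,0,0.15],[0,0,0.15],[0,0,0.15],[0,0,0.15],[0,0,0.15]],"fingers":[1,1,1,1,1]}' 
python3 -m crank '{"linear":[[0,0,0],[0,0,0],[0,0,0],[0,0,0],[0,0,0]],"delta_rot":[[0,0,0],[0,0,0],[0,0,0],[0,0,0],[0,0,0]],"fingers":[0,-0.4,-0.7,-1,-1]}' 60
python3 -m crank '{"linear":[[0,0,0],[0,0,0],[0,0,0],[0,0,0],[0,0,0]],"delta_rot":[[0,0,0],[0,0,0],[0,0,0],[0,0,0],[0,0,0]],"fingers":[-1,-1,-1,-1,-1]}' 60
```

```text
clock: 3.3
position: [0.4914, -0.2933, 0.1833]
tool_rot: [-3.139, 0.001, 0.412]
force: [-0.1, -0.6, 0.3]
grip_width: 0.0852
finger_force: 0.0
clock: 3.8
position: [0.492, -0.2948, 0.1853]
tool_rot: [3.141, -0.001, 0.41]
force: [-5.8, 2.7, 9.3]
grip_width: 0.0158
finger_force: 60.7
clock: 4.3
position: [0.4918, -0.2949, 0.1852]
tool_rot: [3.141, -0.001, 0.41]
force: [-2.5, -0.2, 8.3]
grip_width: 0.0152
finger_force: 60.4
```

```bash

python3 -m crank '{"linear":[[0,0,0.04],[0,0,0.08],[0,0,0.12],[0,0,0.16],[0,0,0.2]],"delta_rot":[[0,0,0],[0,0,0],[0,0,0],[0,0,0],[0,0,0]],"fingers":[-1,-1,-1,-1,-1]}' 
python3 -m crank '{"linear":[[0,0,0.1],[0,0,0.2],[0,0,0.3],[0,0,0.4],[0,0,0.5]],"delta_rot":[[0,0,0],[0,0,0],[0,0,0],[0,0,0],[0,0,0]],"fingers":[-1,-1,-1,-1,-1]}'
python3 -m crank '{"linear":[[0,0,0],[0,0,0],[0,0,0]],"delta_rot":[[0,0,0],[0,0,0],[0,0,0]],"fingers":[-1,-1,-1]}'
python3 - <<'E'
from h import *
f=grab_frame("side");save(f,"pics/s1.png")
g=grab_frame("scene");save(g,"pics/c1.png")
def red(f,u,v,w=18):
    im=f["image"][v-w:v+w,u-w:u+w].astype(int); m=((im[...,0]>120)&(im[...,1]<80)&(im[...,2]<80)).astype(np.uint8)
    ys,xs=np.nonzero(m); print(len(xs),xs.min(),xs.max()); return xs.mean()+u-w,ys.mean()+v-w
a=red(f,187,155,9);b=red(g,259,193,9);print(a,b,tri(f,a,g,b)); print(observe()["force"])
a=np.hstack([cv2.resize(cv2.imread("pics/s1.png")[90:290,160:360],None,fx=2,fy=2),cv2.resize(cv2.imread("pics/c1.png")[120:320,150:350],None,fx=2,fy=2)]);cv2.imwrite("pics/s1c.png",a)
E
```

```text
clock: 4.8
position: [0.4917, -0.2946, 0.2355]
tool_rot: [3.142, -0.0, 0.41]
force: [0.3, 1.1, -7.1]
grip_width: 0.0154
finger_force: 59.2
clock: 5.3
position: [0.4914, -0.2946, 0.3612]
tool_rot: [3.142, -0.0, 0.41]
force: [0.6, -0.5, -5.7]
grip_width: 0.0153
finger_force: 59.5
clock: 5.6
position: [0.4914, -0.2942, 0.3583]
tool_rot: [-3.14, 0.001, 0.41]
force: [-0.8, 1.1, -6.4]
grip_width: 0.0154
finger_force: 59.5
5 8 10
3 8 9
(np.float64(187.2), np.float64(155.6)) (np.float64(258.6666666666667), np.float64(193.33333333333334)) (array([0.46948881, 0.06936329, 0.27865077]), np.float64(0.0024320483938339555))
[-0.05843616 -0.06496611 -6.79371174]
```

View pics/s1c.png

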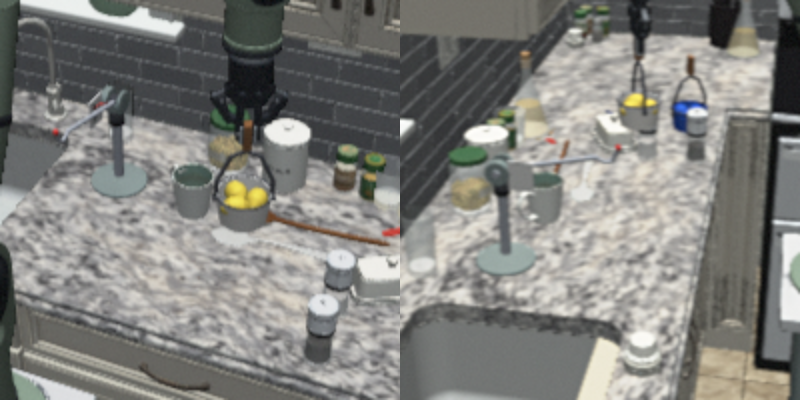

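The pail is held upright and weighs about 6.5 N, so the hook should sink about 70 mm. The arm is unmoved, with the tip at (0.470, 0.069, 0.278). Next I'll carry the pail to just in front of the tip.

```bash

python3 -m crank '{"linear":[[-0.06,0.1,0],[-0.12,0.25,0],[-0.18,0.4,0],[-0.24,0.55,0],[-0.27,0.7,0]],"delta_rot":[[0,0,-0.2],[0,0,-0.4],[0,0,-0.6],[0,0,-0.75],[0,0,-0.82]],"fingers":[-1,-1,-1,-1,-1]}' 
python3 -m crank '{"linear":[[0,0.15,0],[0,0.3,0],[0,0.45,0],[0,0.6,0],[0,0.7,0]],"delta_rot":[[0,0,0],[0,0,0],[0,0,0],[0,0,0],[0,0,0]],"fingers":[-1,-1,-1,-1,-1]}'
python3 -m crank '{"linear":[[0,0.04,0],[0,0.055,0],[0,0.055,0],[0,0.055,0],[0,0.055,0]],"delta_rot":[[0,0,0],[0,0,0],[0,0,0],[0,0,0],[0,0,0]],"fingers":[-1,-1,-1,-1,-1]}'
python3 - <<'E'
from h import *
f=grab_frame("side");save(f,"pics/s2.png")
g=grab_frame("scene");save(g,"pics/c2.png");print(observe()["position"],observe()["tool_rot"])
a=np.hstack([cv2.resize(cv2.imread("pics/s2.png")[90:240,130:265],None,fx=3,fy=3),cv2.resize(cv2.imread("pics/c2.png")[135:285,180:310],None,fx=3,fy=3)]);cv2.imwrite("pics/s2c.png",a)
E
```

```text
clock: 6.2
position: [0.4249, -0.1257, 0.3591]
tool_rot: [3.141, 0.001, -0.015]
force: [2.5, -0.3, -5.8]
grip_width: 0.0151
finger_force: 60.4
clock: 6.7
position: [0.4256, 0.051, 0.3595]
tool_rot: [-3.141, 0.0, -0.009]
force: [-1.0, 0.2, -6.7]
grip_width: 0.0155
finger_force: 60.4
clock: 7.2
position: [0.4262, 0.0613, 0.3598]
tool_rot: [3.141, -0.0, -0.013]
force: [-0.1, 0.2, -7.0]
grip_width: 0.0154
finger_force: 60.4
[0.42616166 0.06159601 0.35983478] [ 3.14137117e+00 -1.29902933e-04 -1.24178216e-02]
```

View pics/s2c.png

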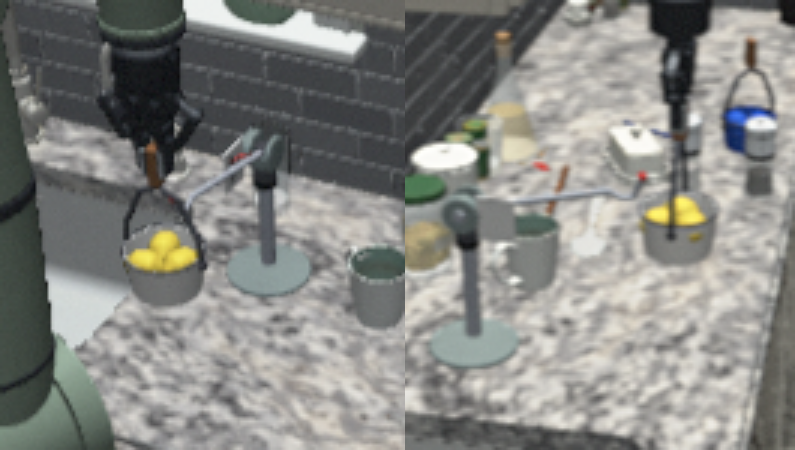

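The bail is square in front of the red tip (side crop (177,200), scene crop (641,176)), and the tip sits inside the bail opening. I'll move +x over the tip, then lower to just above contact.

```bash

python3 -m crank '{"linear":[[0.04,0.03,0],[0.09,0.03,0],[0.15,0.03,0],[0.21,0.03,0],[0.26,0.03,0]],"delta_rot":[[0,0,0],[0,0,0],[0,0,0],[0,0,0],[0,0,0]],"fingers":[-1,-1,-1,-1,-1]}' 
python3 -m crank '{"linear":[[0.01,0,0],[0.01,0,-0.02],[0.01,0,-0.04],[0.01,0,-0.06],[0.01,0,-0.08]],"delta_rot":[[0,0,0],[0,0,0],[0,0,0],[0,0,0],[0,0,0]],"fingers":[-1,-1,-1,-1,-1]}'
python3 -m crank '{"linear":[[0,0,-0.015],[0,0,-0.03],[0,0,-0.045],[0,0,-0.06],[0,0,-0.07]],"delta_rot":[[0,0,0],[0,0,0],[0,0,0],[0,0,0],[0,0,0]],"fingers":[-1,-1,-1,-1,-1]}'
python3 - <<'E'
from h import *
f=grab_frame("side");save(f,"pics/s3.png")
g=grab_frame("scene");save(g,"pics/c3.png");print(observe()["position"],observe()["force"])
a=np.hstack([cv2.resize(cv2.imread("pics/s3.png")[110:190,150:245],None,fx=4,fy=4,interpolation=2),cv2.resize(cv2.imread("pics/c3.png")[160:240,200:295],None,fx=4,fy=4,interpolation=2)]);cv2.imwrite("pics/s3c.png",a)
E
```

```text
clock: 7.8
position: [0.4919, 0.0695, 0.3597]
tool_rot: [3.141, -0.0, -0.012]
force: [0.3, 0.4, -6.9]
grip_width: 0.015
finger_force: 60.4
clock: 8.3
position: [0.4933, 0.0699, 0.3394]
tool_rot: [-3.141, 0.0, -0.011]
force: [0.7, -0.3, -6.6]
grip_width: 0.0156
finger_force: 60.4
clock: 8.8
position: [0.4936, 0.0697, 0.322]
tool_rot: [3.141, 0.0, -0.011]
force: [-0.3, -0.4, -5.8]
grip_width: 0.0153
finger_force: 60.4
[0.49354299 0.06970112 0.32202223] [-0.3484839   0.18400374 -6.46317455]
```

View pics/s3c.png

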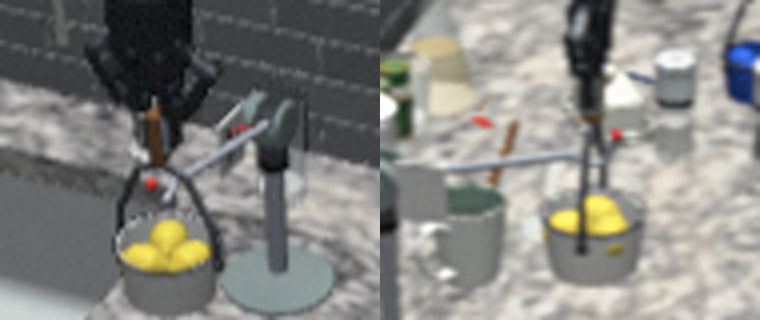

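The tip is now on the far side of the bail: ball at side crop (151,183), bail arch around it. Next I'll lower at 2–2.5 cm/s, watching the force.

```bash

for i in 1 2; do python3 -m crank '{"linear":[[0,0,-0.01],[0,0,-0.02],[0,0,-0.03],[0,0,-0.04],[0,0,-0.05]],"delta_rot":[[0,0,0],[0,0,0],[0,0,0],[0,0,0],[0,0,0]],"fingers":[-1,-1,-1,-1,-1]}' | grep -E "posi|^force"; done
python3 -m crank '{"linear":[[-0.002,0,-0.01],[-0.004,0,-0.02],[-0.006,0,-0.03],[-0.008,0,-0.04],[-0.009,0,-0.05]],"delta_rot":[[0,0,0],[0,0,0],[0,0,0],[0,0,0],[0,0,0]],"fingers":[-1,-1,-1,-1,-1]}' | grep -E "posi|^force"
python3 -c "
from h import *
for i in range(4): grab_frame('wrist');print(observe()['force'].round(2))"
```

```text
position: [0.4937, 0.0697, 0.3096]
force: [-0.3, -0.1, -6.3]
position: [0.4937, 0.0697, 0.2971]
force: [-0.2, 0.0, -6.6]
position: [0.4914, 0.0697, 0.2847]
force: [-0.0, -0.3, -6.2]
[ 0.26  0.02 -6.9 ]
[-0.22 -0.19 -5.27]
[ 0.79 -0.59 -6.12]
[-0.18  0.43 -5.7 ]
```

```bash
cat > q.py <<'E'
from h import *
F=[]
for i in range(4):
    f=grab_frame("side" if i%2 else "scene");F.append(observe()["force"])
    if i%2: fs=f
    else: fc=f
P=observe()["position"];B=P+[-.025,0,-.035+.018]
def red(f):
    u,v=proj(f,B).round().astype(int);w=9;im=f["image"][v-w:v+w,u-w:u+w].astype(int);m=(im[...,0]>110)&(im[...,1]<90)&(im[...,2]<90)
    ys,xs=np.nonzero(m);return (xs.mean()+u-w,ys.mean()+v-w) if len(xs) else None
a,b=red(fs),red(fc)
print("F",np.mean(F,0).round(2),"P",P.round(4),"ball",tri(fs,a,fc,b)[0].round(4) if a and b else (a,b))
E
python3 q.py
python3 -m crank '{"linear":[[-0.001,0,-0.01],[-0.002,0,-0.02],[-0.003,0,-0.03],[-0.004,0,-0.04],[-0.005,0,-0.05]],"delta_rot":[[0,0,0],[0,0,0],[0,0,0],[0,0,0],[0,0,0]],"fingers":[-1,-1,-1,-1,-1]}' | grep -E "posi|^force"
python3 q.py
```

```text
F [-0.24 -0.38 -5.65] P [0.4915 0.0697 0.2849] ball [0.4681 0.0708 0.2713]
position: [0.4901, 0.0697, 0.2721]
force: [-0.6, 0.5, -4.5]
F [-0.04 -0.25 -5.09] P [0.4901 0.0697 0.2723] ball [0.4647 0.0696 0.2582]
```

The hook is following the bail and the load is transferring cleanly, so I'll keep lowering.

```bash

python3 -m crank '{"linear":[[-0.001,0,-0.01],[-0.002,0,-0.02],[-0.003,0,-0.03],[-0.004,0,-0.04],[-0.004,0,-0.05]],"delta_rot":[[0,0,0],[0,0,0],[0,0,0],[0,0,0],[0,0,0]],"fingers":[-1,-1,-1,-1,-1]}' | grep -E "posi|^force"
python3 q.py
python3 -m crank '{"linear":[[0,0,-0.01],[0,0,-0.02],[0,0,-0.03],[0,0,-0.04],[0,0,-0.05]],"delta_rot":[[0,0,0],[0,0,0],[0,0,0],[0,0,0],[0,0,0]],"fingers":[-1,-1,-1,-1,-1]}' | grep -E "posi|^force"
python3 q.py; python3 q.py
```

```text
position: [0.4892, 0.0697, 0.2596]
force: [1.1, -0.3, -3.6]
F [ 0.57 -0.74 -4.46] P [0.4891 0.0697 0.2598] ball [0.4636 0.0705 0.2432]
position: [0.4891, 0.0698, 0.2471]
force: [-0.8, -0.7, -2.8]
F [-0.63 -0.51 -2.8 ] P [0.4891 0.0697 0.2473] ball [0.4614 0.0701 0.2302]
F [-1.71 -0.25 -2.54] P [0.4891 0.0697 0.2474] ball [0.4614 0.0701 0.2302]
```

```bash

python3 -m crank '{"linear":[[0,0,-0.008],[0,0,-0.016],[0,0,-0.024],[0,0,-0.032],[0,0,-0.04]],"delta_rot":[[0,0,0],[0,0,0],[0,0,0],[0,0,0],[0,0,0]],"fingers":[-1,-1,-1,-1,-1]}' | grep -E "posi|^force"
python3 -m crank '{"linear":[[0,0,-0.008],[0,0,-0.016],[0,0,-0.024],[0,0,-0.032],[0,0,-0.032]],"delta_rot":[[0,0,0],[0,0,0],[0,0,0],[0,0,0],[0,0,0]],"fingers":[-1,-1,-1,-1,-1]}' | grep -E "posi|^force"
python3 q.py; python3 q.py;python3 q.py
```

```text
position: [0.4894, 0.0697, 0.2373]
force: [2.4, -0.3, -2.8]
position: [0.4891, 0.0697, 0.2292]
force: [0.8, 0.4, -0.8]
F [ 1.54 -0.64 -0.41] P [0.4891 0.0697 0.2294] ball [0.4611 0.0722 0.2103]
F [ 1.46 -0.21 -0.82] P [0.4891 0.0698 0.2294] ball [0.4611 0.0722 0.2103]
F [ 1.19 -0.95 -0.9 ] P [0.4891 0.0697 0.2293] ball [0.4611 0.0722 0.2103]
```

```bash

python3 -m crank '{"linear":[[0.001,0,-0.006],[0.002,0,-0.012],[0.003,0,-0.018],[0.004,0,-0.024],[0.004,0,-0.024]],"delta_rot":[[0,0,0],[0,0,0],[0,0,0],[0,0,0],[0,0,0]],"fingers":[-1,-1,-1,-1,-1]}' | grep -E "posi|^force"
for i in 1 2 3 4; do python3 q.py; done
```

```text
position: [0.49, 0.0697, 0.2231]
force: [-0.9, -0.1, -0.5]
F [-1.44  0.11 -0.66] P [0.49   0.0697 0.2233] ball [0.4604 0.0711 0.2044]
F [-1.67  0.16 -0.83] P [0.49   0.0697 0.2233] ball [0.4604 0.0711 0.2044]
F [-2.16 -0.12 -0.71] P [0.4901 0.0697 0.2233] ball [0.4604 0.0711 0.2044]
F [-2.52 -0.32 -0.18] P [0.4901 0.0697 0.2233] ball [0.4604 0.0711 0.2044]
```

```bash

python3 -m crank '{"linear":[[-0.001,0,-0.005],[-0.002,0,-0.01],[-0.002,0,-0.014],[-0.002,0,-0.014],[-0.002,0,-0.014]],"delta_rot":[[0,0,0],[0,0,0],[0,0,0],[0,0,0],[0,0,0]],"fingers":[-1,-1,-1,-1,-1]}' | grep -E "posi|^force"
for i in 1 2 3 4 5; do python3 q.py; done
```

```text
position: [0.49, 0.0697, 0.22]
force: [3.2, 0.0, 1.1]
F [ 2.24 -0.54  0.45] P [0.4898 0.0697 0.2199] ball [0.4604 0.0714 0.2004]
F [ 2.73 -0.16  0.48] P [0.4897 0.0697 0.2199] ball [0.4604 0.0714 0.2004]
F [ 2.54 -0.76  0.35] P [0.4896 0.0698 0.2198] ball [0.4608 0.0713 0.2008]
F [ 2.97 -0.71  0.4 ] P [0.4896 0.0697 0.2198] ball [0.4604 0.0714 0.2004]
F [ 2.52 -0.61  0.28] P [0.4897 0.0697 0.2199] ball [0.4604 0.0714 0.2004]
```

```bash

python3 -m crank '{"linear":[[0.001,0,0.003],[0.001,0,0.006],[0.001,0,0.006],[0.001,0,0.006],[0.001,0,0.006]],"delta_rot":[[0,0,0],[0,0,0],[0,0,0],[0,0,0],[0,0,0]],"fingers":[-1,-1,-1,-1,-1]}' | grep -E "posi|^force"
for i in 1 2 3 4 5; do python3 q.py; done
```

```text
position: [0.4897, 0.0697, 0.2212]
force: [-1.3, -0.2, 0.5]
F [-1.13 -0.54 -0.22] P [0.4897 0.0697 0.2213] ball [0.4617 0.0722 0.2016]
F [-1.3  -0.33  0.02] P [0.4898 0.0697 0.2213] ball [0.4617 0.0722 0.2016]
F [-2.37 -0.49 -0.93] P [0.4898 0.0697 0.2213] ball [0.4617 0.0722 0.2016]
F [-2.43 -0.26 -0.35] P [0.4898 0.0697 0.2213] ball [0.4614 0.0724 0.2013]
F [-2.61 -0.49 -0.94] P [0.4898 0.0697 0.2213] ball [0.4617 0.0722 0.2016]
```

```bash

python3 -m crank '{"linear":[[-0.001,0,-0.003],[-0.001,0,-0.003],[-0.001,0,-0.003],[-0.001,0,-0.003],[-0.001,0,-0.003]],"delta_rot":[[0,0,0],[0,0,0],[0,0,0],[0,0,0],[0,0,0]],"fingers":[-1,-1,-1,-1,-1]}' | grep -E "posi|^force"
for i in 1 2 3 4 5; do python3 q.py; done
```

```text
position: [0.4898, 0.0697, 0.2206]
force: [-1.2, -0.5, -0.3]
F [-1.28 -0.68 -0.41] P [0.4897 0.0698 0.2206] ball [0.4605 0.0723 0.2011]
F [-0.62 -0.58  0.17] P [0.4897 0.0697 0.2206] ball [0.4609 0.0721 0.2014]
F [-0.16 -0.61 -0.88] P [0.4897 0.0697 0.2206] ball [0.4605 0.0723 0.2011]
F [-0.84 -0.61 -0.11] P [0.4897 0.0697 0.2206] ball [0.4609 0.0721 0.2014]
F [ 0.14 -0.54  0.13] P [0.4897 0.0697 0.2206] ball [0.4605 0.0723 0.2011]
```

Forces are balanced to within about 0.3 N and the arm is settled. I'll soften the grip, then open.

```bash

python3 -m crank '{"linear":[[0,0,0],[0,0,0],[0,0,0]],"delta_rot":[[0,0,0],[0,0,0],[0,0,0]],"fingers":[-1,-1,-1]}' 20
python3 -m crank '{"linear":[[0,0,0],[0,0,0],[0,0,0],[0,0,0],[0,0,0]],"delta_rot":[[0,0,0],[0,0,0],[0,0,0],[0,0,0],[0,0,0]],"fingers":[-0.6,-0.4,-0.2,0,0]}' 20
for i in 1 2 3 4; do python3 q.py; done
python3 -c "
from h import *
f=grab_frame('side');save(f,'pics/s4.png');g=grab_frame('scene');save(g,'pics/c4.png')
a=np.hstack([cv2.resize(cv2.imread('pics/s4.png')[110:210,150:245],None,fx=4,fy=4,interpolation=2),cv2.resize(cv2.imread('pics/c4.png')[160:260,200:295],None,fx=4,fy=4,interpolation=2)]);cv2.imwrite('pics/s4c.png',a)"
```

```text
clock: 20.8
position: [0.4897, 0.0697, 0.2206]
tool_rot: [3.141, -0.0, -0.011]
force: [0.3, -0.1, -0.4]
grip_width: 0.015
finger_force: 61.2
clock: 21.3
position: [0.4897, 0.0697, 0.2206]
tool_rot: [3.141, -0.0, -0.011]
force: [-0.6, -1.0, 0.3]
grip_width: 0.0424
finger_force: 0.0
F [-0.2   0.24  0.12] P [0.4897 0.0697 0.2206] ball [0.4604 0.0714 0.2004]
F [ 0.09  0.05 -0.21] P [0.4897 0.0697 0.2206] ball [0.4604 0.0708 0.1999]
F [-0.05  0.01 -0.44] P [0.4896 0.0697 0.2206] ball [0.4604 0.0708 0.1999]
F [-0.33  0.08  0.1 ] P [0.4897 0.0697 0.2206] ball [0.4603 0.0711 0.2   ]
```

View pics/s4c.png

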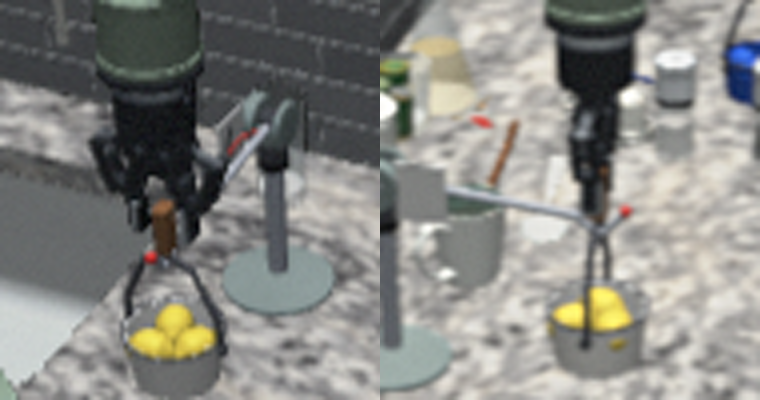

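The pail hangs on the hook and the ball hasn't moved since release (side crop (151,257)). Fingers are clear on both sides, so I'll retreat straight up.

```bash

python3 -m crank '{"linear":[[0,0,0.05],[0,0,0.12],[0,0,0.2],[0,0,0.3],[0,0,0.4]],"delta_rot":[[0,0,0],[0,0,0],[0,0,0],[0,0,0],[0,0,0]],"fingers":[0,0,0,0,0]}'
python3 -m crank '{"linear":[[0,0,0.1],[0,0,0.2],[0,0,0.3],[0,0,0.3],[0,0,0.3]],"delta_rot":[[0,0,0],[0,0,0],[0,0,0],[0,0,0],[0,0,0]],"fingers":[0,0,0,0,0]}'
python3 -m crank '{"linear":[[0,0,0],[0,0,0],[0,0,0],[0,0,0],[0,0,0]],"delta_rot":[[0,0,0],[0,0,0],[0,0,0],[0,0,0],[0,0,0]],"fingers":[0,0,0,0,0]}' >/dev/null
python3 - <<'E'
from h import *
old=cv2.cvtColor(cv2.imread('pics/s4.png'),cv2.COLOR_BGR2RGB)
for i in range(3):
    f=grab_frame("side"); 
    for k in range(3): grab_frame("scene")
    im=f["image"].astype(int);r=np.argwhere((im[160:185,175:200,0]>110)&(im[160:185,175:200,1]<90)&(im[160:185,175:200,2]<90)).mean(0)+[160,175]
    y=np.argwhere((im[150:230,160:230,0]>180)&(im[150:230,160:230,1]>150)&(im[150:230,160:230,2]<80)).mean(0)+[150,160]; print(r,y)
save(f,"pics/s5.png")
E
```

```text
clock: 22.7
position: [0.4895, 0.0694, 0.3224]
tool_rot: [3.141, -0.0, -0.012]
force: [0.1, 0.4, -0.2]
grip_width: 0.0426
finger_force: 0.0
clock: 23.2
position: [0.4896, 0.0696, 0.3961]
tool_rot: [-3.141, -0.001, -0.011]
force: [-0.8, 0.6, 0.1]
grip_width: 0.043
finger_force: 0.0
[170.75  187.875] [194.12121212 193.46969697]
[170.         188.42857143] [194.13235294 193.08823529]
[169.22222222 188.44444444] [194.15625  193.515625]
```

View pics/s5.png

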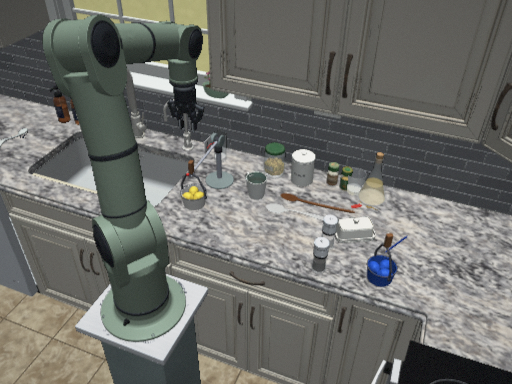

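The pail hangs clear at (193,193) and the lemons hold still from frame to frame. The robot is well above it and the bystanders are unmoved.

```bash
python3 -c "
from workcell import bot;print(bot.job_done())"
```

```text
the job is handed in; nothing more can be done
None
```

The lemon pail hangs upright and still on the scale hook, clear of the worktop. The other things look unmoved, and the job was handed in about 24 s into the 61 s allowed; no verdict was returned.

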